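# Leak-test both outlets of a brass angle valve

## Task

Leak-test the brass valve body in the grey test nest: first set it on the hidden locating pin with its red outlet squarely facing the dark sensor head, and press it fully down on the sprung plate for a moment. Then lift it clear of the pin, turn it a quarter turn and set it back on the pin with the blue outlet squarely facing the head, press it fully down again, and finish while still gripping it and holding it pressed down. Keep the valve upright and leave the other things on the bench where they are.

Things in the scene. Friction and masses are not known exactly. Their poses are not given: they have to be found in the camera images.
- valve: Brass angle valve body, 0.45 kg, standing upright on the bench. Block 50 x 50 mm, 30 mm high; on its centre a square boss 26 x 26 mm rises from 30 to 64 mm above the underside, sides parallel to the block's: grip the boss from above by either pair of sides. Origin: centre of the underside, z up. An outlet stub ringed red points along its own +x, one ringed blue along its own +y.
- red_mouth (a point): Centre of the mouth of the valve's red outlet: 43 mm from the valve's centre along its +x, 16 mm above its underside. The ring is 23 mm across; a small red patch lies beside it on the block's top.
- blue_mouth (a point): Centre of the mouth of the valve's blue outlet: 43 mm from the valve's centre along its +y, 16 mm above its underside. The ring is 23 mm across; a small blue patch lies beside it on the block's top.
- bore (a point): Centre of the mouth of the bore in the valve's underside (the same point as the valve's origin). The bore is round, 15 mm across and 16 mm deep, closed above and so hidden from view.
- nest: Fixed test nest: grey base 150 x 110 mm, 24 mm high. Origin at bench height directly under the locating pin, z up. Its own +x points from the pin to the sensor head, a dark steel post 30 x 36 mm with a green lamp; its near face is 55 mm from the pin's axis (a rubber ring comes 5 mm nearer), its top 68 mm above the bench. An outlet faces the head squarely when it points along this +x.
- pin_foot (a point): Pin axis at the top of the sprung aluminium plate (84 x 84 mm, centred on the pin), 45 mm above the bench at rest; moves down with the plate, axes parallel to the nest's. The steel pin belongs to the plate and stands 14 mm above it: 12 mm thick for the lowest 6 mm, then tapering to 5 mm at the tip.
- plate (a joint): How far the sprung plate is pressed down, in m: 0 at rest, 0.008 at its stop. The spring holds the resting valve up; with the valve on it, about 3 N more starts it moving and about 11 N more brings it to the stop.
- reducer: Bystander: small standing brass fitting, 32 mm across, 48 mm high; origin at the centre of its foot.
- coupling: Bystander: small standing brass coupling, 36 mm across, 36 mm high; origin at the centre of its foot.
- flask: Bystander: short steel drinking flask with a black cap, 68 mm across, 130 mm high; origin at the centre of its foot.
- dish: Bystander: white dish with red paste, 90 mm across, 35 mm high; origin at the centre of its foot.

How it is judged (in metres and radians):
On the way, in this order (a step that is already met when the one before it is completed fails the run):
1. valve seated on the pin, red outlet squarely facing the head, plate pressed down (horizontal distance between bore and pin_foot below 0.004 m and z of bore in the frame of pin_foot below 0.003 m and angle between the x axis of valve and the x axis of nest, either way round below 0.15 rad and x of red_mouth in the frame of nest above 0.03 m and value of joint plate above 0.005 m), for 0.3 s.
2. valve lifted clear of the pin (z of bore in the frame of pin_foot above 0.015 m), for 0.05 s.
At the end, for the whole second after the job is handed in: The valve sits flat on the sprung plate (within 3 mm) over the pin (within 4 mm), upright, its blue outlet pointing at the sensor head within 0.15 rad, and the fingers still hold it (more than 3 N) and keep the plate pressed down by more than 5 of its 8 mm, at rest (horizontal distance between bore and pin_foot below 0.004 m and z of bore in the frame of pin_foot below 0.003 m and angle between valve's own z axis and vertical below 0.1 rad and angle between the y axis of valve and the x axis of nest, either way round below 0.15 rad and x of blue_mouth in the frame of nest above 0.03 m and value of joint plate above 0.005 m and contact force between the fingers and valve above 3 N and linear speed of valve below 0.02 m/s); the arm keeps its last pose, push and grip.
It fails at once if a bystander was moved more than 30 mm (distance of any of reducer, coupling, flask, dish from where it was at the start of the episode above 0.03 m).
It fails at once if the valve was tipped over (angle between valve's own z axis and vertical above 0.6 rad).
It also fails if it takes over 48 s, if anything falls off the work surface, if the arm or the gripper's body presses on something with over 40 N, if the wrist force passes 120 N, or if a joint passes its speed limit or range.

## Robot

A 6-joint arm with a two-finger parallel gripper is mounted at the origin on the work surface. World frame = base frame: x ahead of the robot, y to its left, z up, the work surface at z = 0. Lengths are in m, angles in degrees, forces in N, time in s.
With the tool pointing down it reaches from about 0.375 to 0.9 m from the base axis. Payload 3.1 kg.
Tool frame: the origin (TCP) lies on the centre line of the jaws, within the pads' length; the fingertips stand 25 mm ahead of it and the grasp point (between the pads) lies 6 mm ahead of it; z points along the fingers, y is the line along which they close (so a half turn about z gives the same grasp; the last joint's range is limited). The gripper opens to 87 mm and grips with 3 to 60 N. Pads are 19 mm wide; open, the fingers measure 117 mm over their backs; the gripper's body (75 mm by 190 mm) begins 51 mm behind the grasp point.
Start: joints at [61.908, 30.224, 82.088, -0, 67.689, -10.227], TCP at [0.192, 0.595, 0.248] pointing down, gripper open.
Joint ranges: [-176.69, 176.69], [-43.24, 126.21], [12.49, 139.97], [-82, 262], [0, 151.66], [-163.58, 163.58]. Speed limits (degrees/s): [159.86, 159.86, 180, 180, 180, 180].

## Interface

Orientations are given as a 3x3 rotation matrix whose columns are the frame's x, y, z axes.
In Python, from rig import bot, cams, models gives the robot as it stands. The module is installed in compiled form; this text tells all that it offers.
- The arm moves only by the shell command python3 -m handwheel 'ROWS' [OPENING]. ROWS is JSON, a list of rows, each a list of 6 numbers: the shift along the world's x, y, z each as a share of 1 m, from -1 to 1, then the turn, a rotation vector about the world's x, y, z each as a share of 2 rad, from -1 to 1. In form: [[dx, dy, dz, wx, wy, wz], ...]. A call has exactly 8 rows; each row is the pose to reach, as a shift and turn from the pose commanded when the call began; what a row does not reach only later rows make up. A row lasts 1/12 s, in which the tool goes at most 41.7 mm and 7.16 degrees, less where a joint would pass 70% of its speed; a pose out of reach is approached as far as the arm can. A call with a number of a shift or a turn outside -1 to 1 is refused whole. A call with a gripper value outside its range is refused whole. OPENING is the opening, from -1 (shut) to 1 (fully open), so that 0 is half open, set as the call begins (- or left out, the last holds). The fingers move at their own pace and stop on an object; the grip force is fixed at half the most. Time passes only in rows, so rows that repeat a pose let the fingers close, or fill a call up. It gives the time, the measured TCP pose, the force, the opening and the grip force at its end, in the units of the state.
- bot.read_state(): the state, without advancing time (a new reading comes with each control period).
- cams.capture(name): name is "side" or "top" or "wrist"; returns (picture, depth): 400x640x3 uint8, blue, green, red; 400x640 float32, m along the optical axis (not along the pixel's ray), 0 where there is no reading.
- cams.calibration(name): a dict with "mtx" (3x3 intrinsics, pixels), "dist_coeffs" ([k1, k2, p1, p2, k3] as OpenCV has them; the pictures are not rectified), "R" (3x3) and "t" (3): a world point X has camera coordinates R X + t; the wrist camera has in their place "tool_from_camera" (4x4, takes a point from camera to tool coordinates, whose origin is the TCP and whose axes are the flange's). Camera axes: x right, y down, z forward; pixel columns grow to the right and rows downward; lengths in m; the calibration is good to about 2 mm. A picture is of the moment at which its call begins: read the wrist's pose just before it. calibration takes no time and is no camera call.
- bot.hand_in(): hands the job in; it is judged then, once.
Trained networks look in the newest picture that a camera, given by its name, has taken for a name from the list of things; names that differ only in an ending like _2 or _b are one class to them, and where a whole thing is asked for, a point or a joint stands for the part that bears it (a point fixed in the world has none). Each returns a list of dicts, best first, with "conf" (0 to 1); they miss things now and then, are a little off and sometimes report something else, mostly with a low value. They report only what shows in the picture. A call takes as long as a camera call.
- models.spot_in(query, camera): "position" ([column, row] in pixels, amid what is visible of it).
- models.tip_of(query, camera): "position" ([column, row] in pixels: a listed point, or the origin of a listed thing).
The state is a dict: "time_s": time; "joint_positions": joint angles; "qvel": joint speeds; "tau": joint torques, N m; "position": TCP position; "tcp_rot": TCP orientation; "force": force on the tool from outside, world axes, zero at the start; "moment": the same for the moment, N m; "opening": opening from 0.0 (shut) to 1.0 (fully open); "grasp_force": force on a finger pad.
Only numpy, scipy, OpenCV 4.12 (cv2) and the standard library are available. Lean on these libraries where they do the work, as an engineer would, in place of code of your own. Each camera call takes 0.05 s, during which the arm holds its last target. There are 200 camera calls.

## Working session

There is one attempt and no reset: what is moved stays moved. The work goes in short steps, Python scripts to look and compute and a shell command to move; the robot and the scene stay as the last step left them, time stands still between calls to the robot, and variables do not carry over. Pictures are saved under pics/ and viewed, at most 10 in all, crops included, and the job is handed in when it is done.

```bash
mkdir -p pics; cat > h.py <<'E'
import numpy as np, cv2
from rig import bot, cams, models
def cam(name):
    c=cams.calibration(name); K=np.array(c["mtx"],float); d=np.array(c["dist_coeffs"],float)
    if "R" in c: R=np.array(c["R"]);t=np.array(c["t"]); return K,d,R.T,-R.T@t
    s=bot.read_state(); T=np.array(c["tool_from_camera"]); Rt=np.array(s["tcp_rot"])
    return K,d,Rt@T[:3,:3],Rt@T[:3,3]+np.array(s["position"])
def onplane(C,px,z):
    K,d,R,o=C; u=cv2.undistortPoints(np.array([[px]],float),K,d)[0,0]
    r=R@np.array([u[0],u[1],1]); return o+r*(z-o[2])/r[2]
def cloud(C,depth):
    K,d,R,o=C; h,w=depth.shape
    g=np.stack(np.meshgrid(np.arange(w),np.arange(h)),-1).reshape(-1,1,2).astype(float)
    u=cv2.undistortPoints(g,K,d)[:,0]; z=depth.reshape(-1,1)
    return ((np.c_[u,np.ones(len(u))]*z)@R.T+o).reshape(h,w,3)
E
python3 - <<'E'
from h import *
print(bot.read_state())
for n in("top","side"):
    C=cam(n);im,dp=cams.capture(n);cv2.imwrite(f"pics/{n}0.png",im);P=cloud(C,dp)
    for q in("valve","nest","red_mouth","blue_mouth","pin_foot","reducer","coupling","flask","dish"):
        z={"red_mouth":.016,"blue_mouth":.016,"pin_foot":.045}.get(q,0)
        for r in models.tip_of(q,n)[:2]:
            p=r["position"];print(n,q,round(r["conf"],2),np.round(p),onplane(C,p,z).round(3),P[int(min(p[1],399)),int(min(p[0],639))].round(3))
E
```

```text
{'time_s': 0.0, 'joint_positions': array([ 6.19088598e+01,  3.02782623e+01,  8.21553626e+01, -1.28762883e-03,
        6.76894244e+01, -1.02285797e+01]), 'qvel': array([ 0.0648392 ,  0.03905641, -0.00693673, -0.0382189 ,  0.04126701,
        0.00075876]), 'tau': array([ 1.97054243e-05, -4.40033340e+01, -1.76591241e+01,  6.33000769e-02,
        5.80991060e-02, -1.44478104e-04]), 'position': array([0.19137852, 0.59427229, 0.24658481]), 'tcp_rot': array([[-9.51797485e-01,  3.06725548e-01, -9.92916559e-04],
       [ 3.06726942e-01,  9.51795648e-01, -1.90441366e-03],
       [ 3.60921336e-04, -2.11717039e-03, -9.99997694e-01]]), 'force': array([-0.34331242, -0.64922086, -0.51316769]), 'moment': array([-0.00586634, -0.00208102, -0.02141346]), 'grasp_force': 0.0, 'opening': 1.0012759673995109}
top valve 0.8 [382. 214.] [ 0.557 -0.19   0.   ] [ 0.554 -0.184  0.032]
top nest 0.6 [253. 207.] [0.585 0.185 0.   ] [0.58  0.181 0.045]
top nest 0.46 [246. 204.] [0.596 0.204 0.   ] [0.591 0.198 0.047]
top red_mouth 0.6 [378. 204.] [ 0.585 -0.179  0.016] [ 0.584 -0.177  0.025]
top blue_mouth 0.74 [372.
[... 424 characters left out ...]
82.] [ 0.557 -0.185  0.   ] [ 0.554 -0.173  0.013]
side nest 0.73 [310. 260.] [0.585 0.183 0.   ] [0.573 0.214 0.042]
side red_mouth 0.85 [348. 178.] [ 0.589 -0.17   0.016] [ 0.597 -0.191 -0.001]
side blue_mouth 0.7 [365. 184.] [ 0.532 -0.163  0.016] [ 0.534 -0.159  0.021]
side pin_foot 0.69 [308. 251.] [0.588 0.188 0.045] [0.589 0.188 0.046]
side reducer 0.64 [352. 223.] [ 0.523  0.005 -0.   ] [0.524 0.007 0.005]
side coupling 0.54 [307. 249.] [0.608 0.148 0.   ] [0.592 0.186 0.047]
side coupling 0.46 [272. 216.] [0.757 0.063 0.   ] [0.757 0.066 0.002]
side flask 0.95 [257. 338.] [0.615 0.447 0.   ] [0.599 0.471 0.051]
side dish 0.89 [417. 143.] [ 0.421 -0.467  0.   ] [ 0.417 -0.415  0.037]
```

View pics/top0.png

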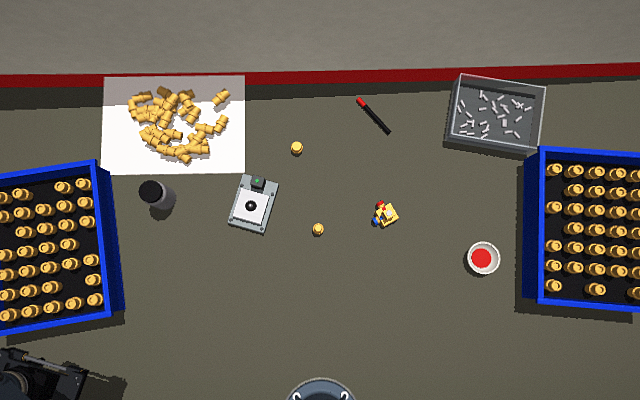

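View pics/side0.png

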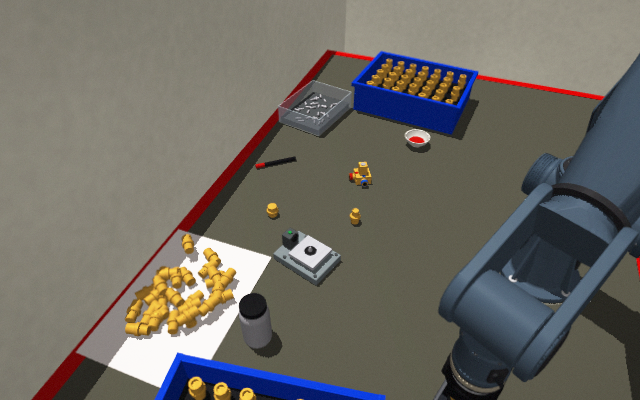

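The top picture shows the nest at about (252,207) with its head at (258,182). The valve is at (385,214), with red at (380,205) and blue at (376,220). The side picture agrees, with the valve at (361,175) and the nest at (308,252). Next I look at the nest from the wrist camera on the way.

```bash
python3 -m handwheel '[[0.03,-0.03,0.01,0,0,0],[0.06,-0.06,0.02,0,0,0],[0.09,-0.09,0.02,0,0,0],[0.12,-0.12,0.02,0,0,0],[0.15,-0.15,0.02,0,0,0],[0.18,-0.18,0.02,0,0,0],[0.21,-0.21,0.02,0,0,0],[0.24,-0.24,0.02,0,0,0]]' 1
python3 - <<'E'
from h import *
print(np.round(cams.calibration("wrist")["tool_from_camera"],3), cams.calibration("wrist")["mtx"])
E
```

```text
time_s: 1.67
position: [0.427, 0.3592, 0.2678]
tcp_rot: [[-0.952, 0.307, 0.0], [0.307, 0.952, 0.0], [-0.0, 0.0, -1.0]]
force: [0.3, 1.0, -0.0]
opening: 1.005
grasp_force: 0.0
[[-0.    -0.966 -0.259  0.07 ]
 [ 1.    -0.001  0.    -0.002]
 [-0.001 -0.259  0.966 -0.138]
 [ 0.     0.     0.     1.   ]] [[276.06280886   0.         317.07099586]
 [  0.         276.06280886 199.63637414]
 [  0.           0.           1.        ]]
```

```bash
python3 -m handwheel '[[0.02,-0.025,0,0,0,0],[0.045,-0.05,0,0,0,0],[0.07,-0.075,0,0,0,0],[0.095,-0.10,0,0,0,0],[0.12,-0.13,0,0,0,0],[0.14,-0.155,0,0,0,0],[0.15,-0.17,0,0,0,0],[0.15,-0.17,0,0,0,0]]'
python3 - <<'E'
from h import *
C=cam("wrist");im,dp=cams.capture("wrist");cv2.imwrite("pics/w1.png",im);P=cloud(C,dp)
for q,z in(("nest",0),("pin_foot",.045)):
    for r in models.tip_of(q,"wrist")[:2]: print(q,r["conf"],r["position"],onplane(C,r["position"],z).round(4))
np.save("P1.npy",P)
Z=P[...,2]
for lo,hi in((.040,.050),(.06,.076),(.02,.028)):
    m=((Z>lo)&(Z<hi)&(np.hypot(P[...,0]-.585,P[...,1]-.188)<.12)).astype(np.uint8)
    n,l,s,c=cv2.connectedComponentsWithStats(m);k=1+np.argmax(s[1:,4]);p=P[l==k]
    print(lo,s[k,4],p.mean(0),cv2.minAreaRect((p[:,:2]*1000).astype(np.float32)))
E
```

```text
time_s: 2.33
position: [0.5788, 0.1871, 0.2675]
tcp_rot: [[-0.95, 0.311, 0.002], [0.311, 0.95, -0.001], [-0.003, -0.0, -1.0]]
force: [0.5, -0.2, 0.6]
opening: 1.001
grasp_force: 0.0
nest 0.95 [315.4, 177.6] [0.5825 0.1815 0.    ]
pin_foot 0.73 [316.5, 184.3] [0.5836 0.1829 0.045 ]
0.04 3809 [0.58259515 0.18575371 0.04576495] ((584.41650390625, 185.2812957763672), (84.22166442871094, 84.14196014404297), 72.5395736694336)
0.06 661 [0.64706864 0.16555968 0.06870977] ((647.7922973632812, 165.21961975097656), (34.71380615234375, 33.79759216308594), 72.40811920166016)
0.02 3502 [0.58883233 0.18400577 0.02462511] ((595.352294921875, 181.7738494873047), (110.14045715332031, 148.99786376953125), 72.67609405517578)
```

View pics/w1.png

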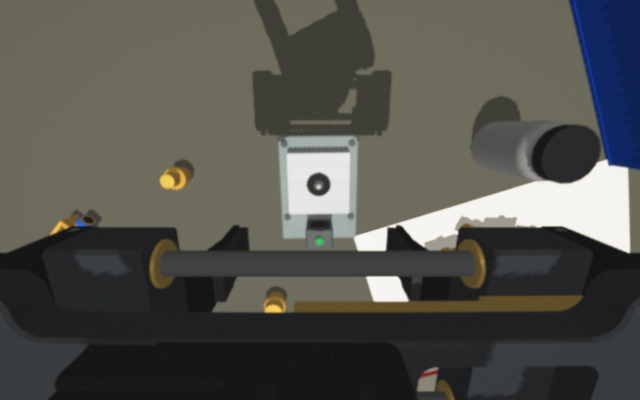

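The plate and the dark-ringed pin are at (318,184), with the head and its green lamp at (319,240). So the pin is at about (0.584, 0.184) with a nest yaw of -17.5°, and the plate measures 84 mm as specified. Now I fly to the valve.

```bash
python3 -m handwheel '[[0,-0.03,0,0,0,-0.04],[0,-0.07,0,0,0,-0.08],[-0.005,-0.11,0,0,0,-0.12],[-0.01,-0.15,0,0,0,-0.16],[-0.015,-0.19,0,0,0,-0.2],[-0.02,-0.23,0,0,0,-0.24],[-0.022,-0.27,0,0,0,-0.28],[-0.022,-0.31,0,0,0,-0.323]]' >/dev/null
python3 -m handwheel '[[0,-0.03,0,0,0,0],[0,-0.05,0,0,0,0],[0,-0.06,0,0,0,0],[0,-0.063,0,0,0,0],[0,-0.063,0,0,0,0],[0,-0.063,0,0,0,0],[0,-0.063,0,0,0,0],[0,-0.063,0,0,0,0]]'
python3 - <<'E'
from h import *
C=cam("wrist");im,dp=cams.capture("wrist");cv2.imwrite("pics/w2.png",im);P=cloud(C,dp)
for q,z in(("valve",0),("red_mouth",.016),("blue_mouth",.016)):
    for r in models.tip_of(q,"wrist")[:2]: print(q,r["conf"],r["position"],onplane(C,r["position"],z).round(4))
Z=P[...,2]
for lo,hi in((.058,.072),(.026,.036)):
    m=((Z>lo)&(Z<hi)&(np.hypot(P[...,0]-.557,P[...,1]+.187)<.08)).astype(np.uint8)
    n,l,s,c=cv2.connectedComponentsWithStats(m);k=1+np.argmax(s[1:,4]);p=P[l==k]
    print(lo,s[k,4],p.mean(0),cv2.minAreaRect((p[:,:2]*1000).astype(np.float32)))
cv2.imwrite("pics/w2c.png",cv2.resize(im[100:260,220:420],None,fx=3,fy=3))
E
```

```text
time_s: 3.82
position: [0.5539, -0.1806, 0.2676]
tcp_rot: [[-0.577, 0.817, -0.0], [0.817, 0.577, 0.0], [0.001, 0.0, -1.0]]
force: [-0.1, 0.0, 0.3]
opening: 1.0
grasp_force: 0.0
valve 0.85 [309.0, 189.5] [ 0.5566 -0.2073  0.    ]
red_mouth 0.56 [337.6, 190.7] [ 0.5898 -0.1817  0.016 ]
red_mouth 0.27 [308.5, 187.7] [ 0.5528 -0.2023  0.016 ]
blue_mouth 0.83 [310.7, 159.0] [ 0.5318 -0.1666  0.016 ]
0.058 415 [ 0.55415369 -0.20038479  0.06471051] ((554.5235595703125, -201.1680450439453), (25.982158660888672, 26.39484977722168), 28.420207977294922)
0.026 955 [ 0.55410292 -0.19295682  0.02999253] ((554.1964721679688, -200.56851196289062), (68.24759674072266, 66.9512939453125), 71.49247741699219)
```

View pics/w2c.png

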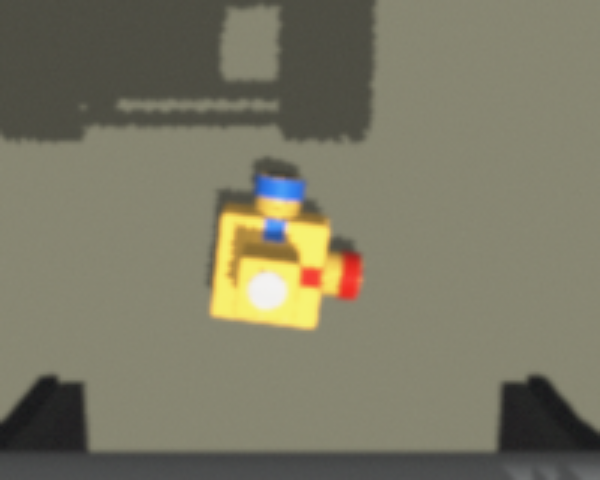

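The boss measures 26 × 26 mm, centred at (0.5545, -0.201) with yaw 28.4°. In the crop the red stub points right at (350,275) and the blue one up at (280,190), which agrees.

```bash
python3 -m handwheel '[[0.001,-0.015,-0.03,0,0,-0.03],[0.001,-0.02,-0.06,0,0,-0.06],[0.001,-0.0205,-0.095,0,0,-0.06],[0.001,-0.0205,-0.13,0,0,-0.06],[0.001,-0.0205,-0.16,0,0,-0.06],[0.001,-0.0205,-0.185,0,0,-0.06],[0.001,-0.0205,-0.205,0,0,-0.06],[0.001,-0.0205,-0.205,0,0,-0.06]]'
python3 -m handwheel '[[0,0,0,0,0,0],[0,0,0,0,0,0],[0,0,0,0,0,0],[0,0,0,0,0,0],[0,0,0,0,0,0],[0,0,0,0,0,0],[0,0,0,0,0,0],[0,0,0,0,0,0]]' -1
```

```text
time_s: 4.68
position: [0.5523, -0.2013, 0.0584]
tcp_rot: [[-0.473, 0.881, -0.007], [0.881, 0.473, 0.004], [0.007, -0.004, -1.0]]
force: [-0.7, 0.1, -0.6]
opening: 0.997
grasp_force: 0.0
time_s: 5.35
position: [0.5549, -0.2028, 0.0629]
tcp_rot: [[-0.473, 0.881, 0.0], [0.881, 0.473, -0.0], [-0.0, 0.0, -1.0]]
force: [-1.0, -0.1, 0.2]
opening: 0.477
grasp_force: 0.0
```

```bash
python3 -m handwheel '[[0,0,0,0,0,0],[0,0,0,0,0,0],[0,0,0,0,0,0],[0,0,0,0,0,0],[0,0,0,0,0,0],[0,0,0,0,0,0],[0,0,0,0,0,0],[0,0,0,0,0,0]]' -1
```

```text
time_s: 6.02
position: [0.555, -0.2028, 0.0626]
tcp_rot: [[-0.473, 0.881, 0.0], [0.881, 0.473, -0.0], [-0.0, 0.0, -1.0]]
force: [1.7, 1.7, 0.6]
opening: 0.302
grasp_force: 30.0
```

```bash
python3 -m handwheel '[[0,0,0.015,0,0,0],[0,0,0.045,0,0,0],[0,0,0.08,0,0,0],[0,0.01,0.1,0,0,-0.02],[0,0.03,0.1,0,0,-0.06],[0.005,0.06,0.1,0,0,-0.1],[0.01,0.095,0.1,0,0,-0.14],[0.01,0.13,0.1,0,0,-0.18]]'
python3 -m handwheel '[[0.005,0.035,0,0,0,-0.04],[0.01,0.07,0,0,0,-0.08],[0.015,0.105,0,0,0,-0.12],[0.02,0.14,0,0,0,-0.16],[0.02,0.175,0,0,0,-0.19],[0.02,0.21,0,0,0,-0.21],[0.02,0.24,0,0,0,-0.219],[0.02,0.255,0,0,0,-0.219]]'
python3 -m handwheel '[[0,0,0,0,0,0],[0,0,0,0,0,0],[0,0,0,0,0,0],[0,0,0,0,0,0],[0,0,0,0,0,0],[0,0,0,0,0,0],[0,0,0,0,0,0],[0,0,0,0,0,0]]'
python3 - <<'E'
from h import *
s=bot.read_state();C=cam("wrist");im,dp=cams.capture("wrist");P=cloud(C,dp);Z=P[...,2]
cv2.imwrite("pics/w3.png",im[80:300,180:460].repeat(2,0).repeat(2,1))
R=np.array(s["tcp_rot"]);p0=np.array(s["position"]);print(p0,np.degrees(np.arctan2(R[1,1],R[0,1])))
for z,n in((.130,"block top"),(.164,"boss")):
    m=((abs(Z-z)<.004)&(np.hypot(P[...,0]-.584,P[...,1]-.184)<.05)).astype(np.uint8)
    n_,l,st,c=cv2.connectedComponentsWithStats(m)
    if n_<2: continue
    k=1+np.argmax(st[1:,4]);p=P[l==k];q=(p-p0)@R*1000
    print(n,st[k,4],p.mean(0),"tool-frame rect",cv2.minAreaRect(q[:,:2].astype(np.float32)),q.min(0),q.max(0))
for qn,z in(("red_mouth",.116),("blue_mouth",.116)):
    for r in models.tip_of(qn,"wrist")[:2]:
        w=onplane(C,r["position"],z);print(qn,r["conf"],r["position"],w.round(4),((w-p0)@R).round(4))
E
```

```text
time_s: 6.68
position: [0.5647, -0.0721, 0.162]
tcp_rot: [[-0.127, 0.992, -0.001], [0.992, 0.127, 0.0], [0.0, -0.001, -1.0]]
force: [1.4, 0.9, -4.0]
opening: 0.295
grasp_force: 30.0
time_s: 7.35
position: [0.5829, 0.1857, 0.1613]
tcp_rot: [[0.298, 0.955, -0.003], [0.955, -0.298, 0.001], [-0.0, -0.003, -1.0]]
force: [-0.7, 0.8, -3.4]
opening: 0.298
grasp_force: 30.0
time_s: 8.02
position: [0.5849, 0.1816, 0.1626]
tcp_rot: [[0.301, 0.954, 0.0], [0.954, -0.301, -0.0], [-0.0, 0.0, -1.0]]
force: [0.5, -0.1, -3.5]
opening: 0.301
grasp_force: 30.0
[0.5849493  0.18162204 0.16262667] -17.526998032950118
block top 2666 [0.59424022 0.19936229 0.12976938] tool-frame rect ((19.899003982543945, 10.315298080444336), (45.49784469604492, 69.32011413574219), 7.700343132019043) [ -6.16894765 -24.3024069   28.63121315] [43.7910104  43.15430259 36.6194667 ]
boss 1205 [0.58845161 0.19059928 0.16442573] tool-frame rect ((9.222885131835938, 0.41472816467285156), (10.442362785339355, 45.98875427246094), 0.2861132025718689) [  3.93996471 -22.57856841  -5.36812935] [14.49539305 23.41063008  2.61735744]
red_mouth 0.94 [376.5, 227.1] [0.6254 0.1681 0.116 ] [-0.0007  0.0426  0.0466]
blue_mouth 0.6 [313.8, 164.7] [0.5964 0.2239 0.116 ] [ 0.0437 -0.0018  0.0466]
```

View pics/w3.png

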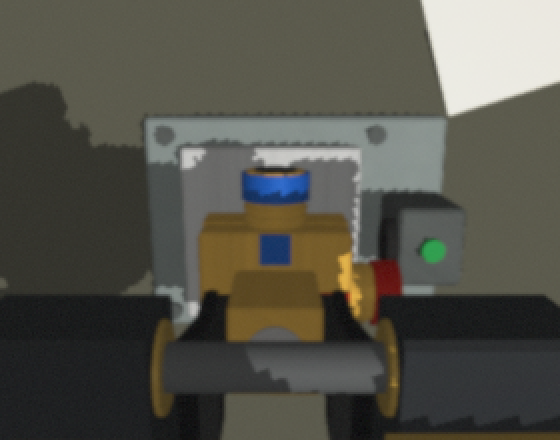

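The valve is held square: red faces the head at (385,290) and blue is at (275,185). It sits about 1 mm along tool x from the TCP. I shift by (-1, +2) mm and lower to part-way onto the pin.

```bash
python3 -m handwheel '[[-0.001,0.002,-0.01,0,0,0],[-0.001,0.002,-0.025,0,0,0],[-0.001,0.002,-0.035,0,0,0],[-0.001,0.002,-0.038,0,0,0],[-0.001,0.002,-0.042,0,0,0],[-0.001,0.002,-0.046,0,0,0],[-0.001,0.002,-0.047,0,0,0],[-0.001,0.002,-0.047,0,0,0]]'
python3 -m handwheel '[[0,0,0,0,0,0],[0,0,0,0,0,0],[0,0,0,0,0,0],[0,0,0,0,0,0],[0,0,0,0,0,0],[0,0,0,0,0,0],[0,0,0,0,0,0],[0,0,0,0,0,0]]'
```

```text
time_s: 8.83
position: [0.5839, 0.1842, 0.1154]
tcp_rot: [[0.3, 0.954, -0.0], [0.954, -0.3, 0.0], [0.0, -0.0, -1.0]]
force: [-0.7, 0.3, -4.1]
opening: 0.299
grasp_force: 30.0
time_s: 9.5
position: [0.5838, 0.1842, 0.1156]
tcp_rot: [[0.3, 0.954, -0.0], [0.954, -0.3, -0.0], [-0.0, -0.0, -1.0]]
force: [0.4, -0.2, -4.0]
opening: 0.296
grasp_force: 30.0
```

The underside is 6 mm below the pin tip with no contact force, so the pin is in the bore. Going on down.

```bash
python3 -m handwheel '[[0,0,-0.002,0,0,0],[0,0,-0.004,0,0,0],[0,0,-0.006,0,0,0],[0,0,-0.008,0,0,0],[0,0,-0.009,0,0,0],[0,0,-0.010,0,0,0],[0,0,-0.011,0,0,0],[0,0,-0.011,0,0,0]]'
```

```text
time_s: 10.17
position: [0.5838, 0.1842, 0.1052]
tcp_rot: [[0.3, 0.954, 0.0], [0.954, -0.3, -0.0], [0.0, 0.0, -1.0]]
force: [-1.9, -0.8, 5.7]
opening: 0.3
grasp_force: 30.0
```

```bash
python3 -m handwheel '[[0,0,-0.002,0,0,0],[0,0,-0.004,0,0,0],[0,0,-0.005,0,0,0],[0,0,-0.006,0,0,0],[0,0,-0.0065,0,0,0],[0,0,-0.007,0,0,0],[0,0,-0.007,0,0,0],[0,0,-0.007,0,0,0]]'
python3 -m handwheel '[[0,0,0,0,0,0],[0,0,0,0,0,0],[0,0,0,0,0,0],[0,0,0,0,0,0],[0,0,0,0,0,0],[0,0,0,0,0,0],[0,0,0,0,0,0],[0,0,0,0,0,0]]'
```

```text
time_s: 10.83
position: [0.5838, 0.1842, 0.0995]
tcp_rot: [[0.3, 0.954, 0.0], [0.954, -0.3, -0.0], [0.0, 0.0, -1.0]]
force: [-4.8, -2.0, 11.3]
opening: 0.297
grasp_force: 30.0
time_s: 11.5
position: [0.5838, 0.1842, 0.0995]
tcp_rot: [[0.3, 0.954, 0.0], [0.954, -0.3, -0.0], [0.0, 0.0, -1.0]]
force: [-3.8, -1.2, 11.3]
opening: 0.292
grasp_force: 30.0
```

The force is at the stop level, and the underside is at 36.9 mm against 37 mm expected, so it is fully seated. Now I lift it, turn it a quarter turn clockwise and look.

```bash
python3 -m handwheel '[[0,0,0.01,0,0,0],[0,0,0.025,0,0,0],[0,0,0.045,0,0,0],[0,0,0.06,0,0,-0.04],[0,0,0.063,0,0,-0.09],[0,0,0.063,0,0,-0.14],[0,0,0.063,0,0,-0.19],[0,0,0.063,0,0,-0.24]]'
python3 -m handwheel '[[0,0,0,0,0,-0.05],[0,0,0,0,0,-0.1],[0,0,0,0,0,-0.15],[0,0,0,0,0,-0.2],[0,0,0,0,0,-0.25],[0,0,0,0,0,-0.3],[0,0,0,0,0,-0.35],[0,0,0,0,0,-0.4]]'
python3 -m handwheel '[[-0.001,0.001,0,0,0,-0.05],[-0.002,0.001,0,0,0,-0.1],[-0.002,0.001,0,0,0,-0.145],[-0.002,0.001,0,0,0,-0.145],[-0.002,0.001,0,0,0,-0.145],[-0.002,0.001,0,0,0,-0.145],[-0.002,0.001,0,0,0,-0.145],[-0.002,0.001,0,0,0,-0.145]]'
python3 - <<'E'
from h import *
s=bot.read_state();C=cam("wrist");im,dp=cams.capture("wrist");P=cloud(C,dp);Z=P[...,2]
cv2.imwrite("pics/w4.png",im[80:300,180:460].repeat(2,0).repeat(2,1))
R=np.array(s["tcp_rot"]);p0=np.array(s["position"]);print(p0,np.degrees(np.arctan2(R[1,1],R[0,1])),s["joint_positions"].round(1))
zu=p0[2]-.0626
for qn in("red_mouth","blue_mouth"):
    for r in models.tip_of(qn,"wrist")[:2]:
        w=onplane(C,r["position"],zu+.016);print(qn,r["conf"],r["position"],w.round(4),((w-p0)@R).round(4))
m=(abs(Z-zu-.064)<.004)&(np.hypot(P[...,0]-.584,P[...,1]-.184)<.05);q=(P[m]-p0)@R*1000;q=q[abs(q[:,1])<10];print(q.max(0))
m=(abs(Z-.045)<.003)&(np.hypot(P[...,0]-.584,P[...,1]-.184)<.07)
print(cv2.minAreaRect((P[m][:,:2]*1000).astype(np.float32)))
E
```

```text
time_s: 12.17
position: [0.5838, 0.1843, 0.1599]
tcp_rot: [[0.71, 0.704, 0.0], [0.704, -0.71, 0.0], [0.0, -0.0, -1.0]]
force: [-0.7, -0.5, -3.5]
opening: 0.295
grasp_force: 30.0
time_s: 12.83
position: [0.5837, 0.1843, 0.1596]
tcp_rot: [[1.0, -0.019, -0.0], [-0.019, -1.0, 0.0], [-0.0, -0.0, -1.0]]
force: [0.1, 0.4, -3.8]
opening: 0.3
grasp_force: 30.0
time_s: 13.5
position: [0.5819, 0.1852, 0.1604]
tcp_rot: [[0.954, -0.299, 0.0], [-0.299, -0.954, 0.0], [0.0, -0.0, -1.0]]
force: [0.1, 0.2, -4.9]
opening: 0.3
grasp_force: 30.0
[0.58187667 0.18523098 0.16042719] -107.38349777481835 [  7.2  35.3  88.7   0.   56.  114.6]
red_mouth 0.66 [381.1, 226.5] [0.5695 0.1397 0.1138] [0.0018 0.0472 0.0466]
blue_mouth 0.95 [317.8, 167.9] [0.6229 0.1701 0.1138] [0.0436 0.0022 0.0466]
[16.47914301  9.73453072  2.59785364]
((584.80078125, 184.04928588867188), (83.968994140625, 83.7315673828125), 72.62845611572266)
```

View pics/w4.png

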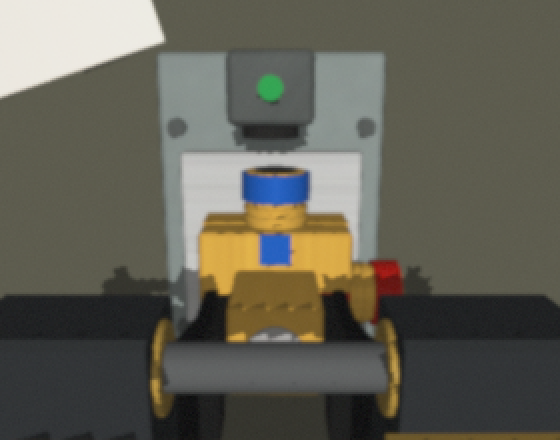

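Blue faces the head squarely: the stub at (275,190) is in line with the head at (270,90). Lowering onto the pin.

```bash
python3 -m handwheel '[[0.0005,0,-0.015,0,0,0],[0.0005,0,-0.03,0,0,0],[0.0005,0,-0.035,0,0,0],[0.0005,0,-0.038,0,0,0],[0.0005,0,-0.041,0,0,0],[0.0005,0,-0.044,0,0,0],[0.0005,0,-0.045,0,0,0],[0.0005,0,-0.045,0,0,0]]'
python3 -m handwheel '[[0,0,0,0,0,0],[0,0,-0.002,0,0,0],[0,0,-0.004,0,0,0],[0,0,-0.006,0,0,0],[0,0,-0.008,0,0,0],[0,0,-0.009,0,0,0],[0,0,-0.010,0,0,0],[0,0,-0.011,0,0,0]]'
```

```text
time_s: 14.32
position: [0.5825, 0.1852, 0.1157]
tcp_rot: [[0.954, -0.299, 0.0], [-0.299, -0.954, 0.0], [0.0, -0.0, -1.0]]
force: [-0.6, -0.6, -4.0]
opening: 0.294
grasp_force: 30.0
time_s: 14.98
position: [0.5823, 0.1854, 0.1054]
tcp_rot: [[0.954, -0.299, 0.0], [-0.299, -0.954, 0.0], [0.0, -0.0, -1.0]]
force: [-2.5, 1.6, 5.2]
opening: 0.298
grasp_force: 30.0
```

```bash
python3 -m handwheel '[[0,0,-0.002,0,0,0],[0,0,-0.004,0,0,0],[0,0,-0.005,0,0,0],[0,0,-0.006,0,0,0],[0,0,-0.0065,0,0,0],[0,0,-0.007,0,0,0],[0,0,-0.007,0,0,0],[0,0,-0.007,0,0,0]]'
python3 -m handwheel '[[0,0,0,0,0,0],[0,0,0,0,0,0],[0,0,0,0,0,0],[0,0,0,0,0,0],[0,0,0,0,0,0],[0,0,0,0,0,0],[0,0,0,0,0,0],[0,0,0,0,0,0]]'
python3 - <<'E'
from h import *
im,dp=cams.capture("side");cv2.imwrite("pics/s5.png",cv2.resize(im[190:300,230:390],None,fx=4,fy=4))
E
```

```text
time_s: 15.65
position: [0.5823, 0.1854, 0.0995]
tcp_rot: [[0.954, -0.299, 0.001], [-0.299, -0.954, 0.0], [0.001, -0.0, -1.0]]
force: [-4.0, 0.5, 12.0]
opening: 0.293
grasp_force: 30.0
time_s: 16.32
position: [0.5823, 0.1854, 0.0995]
tcp_rot: [[0.954, -0.299, 0.001], [-0.299, -0.954, 0.0], [0.001, -0.0, -1.0]]
force: [-4.7, 0.1, 11.1]
opening: 0.3
grasp_force: 30.0
```

View pics/s5.png

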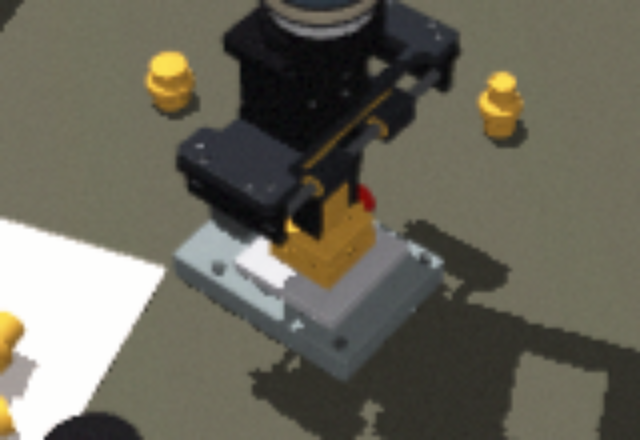

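The crop shows the valve flat on the pressed plate at (325,250), with red off to the far side at (370,200) and the bystanders where they were. Height and force match the first pressing.

```bash
python3 -c "
from rig import bot
print(bot.hand_in())"
```

```text
the job is handed in; nothing more can be done
None
```

I pressed the valve fully down with red facing the head, lifted and turned it, then pressed it down again with blue facing the head. I handed in at about 16 s, still gripping and pressing; the hand-in gave no verdict.

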